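Point out the matching foot and where it goes

ROBOT

A 6-joint arm with a two-finger parallel gripper is mounted at the origin on the work surface. World frame = base frame: x ahead of the robot, y to its left, z up, the work surface at z = 0. Lengths are in mm, angles in degrees, forces in N, time in s.
With the tool pointing down it reaches from about 300 to 850 mm from the base axis. Payload 4.2 kg.
Tool frame: the origin (TCP) lies between the finger pads, 19 mm behind the fingertips; this is the grasp point; z points along the fingers, x is the direction in which the jaws open and shut, and the axes are right-handed (so a half turn about z gives the same grasp; the last joint's range is limited). The gripper opens to 91 mm and grips with 3 to 60 N. Pads are 32 mm wide; open, the fingers measure 118 mm over their backs; the gripper's body (76 mm by 178 mm) begins 60 mm behind the grasp point.
Start: joints at [-76.49, 18.312, 89.639, -0, 72.044, -1.146], TCP at [145.488, -556.304, 232.776] pointing down, gripper open.
Joint ranges: [-177.97, 177.97], [-48.28, 115.42], [12.27, 149.76], [-77.06, 257.06], [2.81, 150.46], [-146.56, 146.56]. Speed limits (degrees/s): [147.25, 147.25, 180, 180, 180, 180].

INTERFACE

Orientations are given as [roll, pitch, yaw] about the fixed x, y, z axes, in that order (R = Rz(yaw) Ry(pitch) Rx(roll)).
In Python, from workcell import env gives the robot as it stands.
- The arm moves only by the shell command python3 -m pendant 'ROWS' [FORCE]. ROWS is JSON, a list of rows, each an object with "xyz": the shift along the tool's x, y, z in m, a list of three; "roll": the turn about the tool's z in degrees; "jaw": the closure, from 0 (fully open) to 1 (shut). A call has exactly 8 rows; each row is the pose to reach, as a shift and turn from the pose commanded when the call began, along the tool's axes at that moment; what a row does not reach only later rows make up. A row lasts 1/8 s, in which the tool goes at most 62.5 mm and 10.7 degrees, less where a joint would pass 70% of its speed; a pose out of reach is approached as far as the arm can. A call with a gripper value outside its range is refused whole. The fingers move at their own pace and stop on an object; FORCE is the grip in N (left out, the last holds). Time passes only in rows, so rows that repeat a pose let the fingers close, or fill a call up. It gives the time, the measured TCP pose, the force and the opening at its end, in the units of the state.
- env.state(): the state, without advancing time (a new reading comes with each control period).
- env.grab_frame(name): name is "scene" or "top"; returns (picture, depth): 420x560x3 uint8, blue, green, red; 420x560 float32, mm along the optical axis (not along the pixel's ray), 0 where there is no reading.
- env.camera_params(name): a dict with "camera_matrix" (3x3 intrinsics, pixels), "cam_to_world" (4x4, takes a point from camera to world coordinates). Camera axes: x right, y up, looking along -z (the intrinsics and any distortion apply to the point x, -y, -z); pixel columns grow to the right and rows downward; lengths in mm; the calibration is good to about 2 mm. A picture is of the moment at which its call begins. camera_params takes no time and is no camera call.
- env.job_done(): hands the job in, once; it reports no verdict.
The state is a dict: "time_s": time; "qpos": joint angles; "qvel": joint speeds; "effort": joint torques, N m; "ee_pos": TCP position; "ee_rot": TCP orientation; "force": force on the tool from outside, world axes, zero at the start; "torque": the same for the moment, N m; "gripper_width": finger opening in mm.
Only numpy, scipy, OpenCV 4.12 (cv2) and the standard library are available. Lean on these libraries where they do the work, as an engineer would, in place of code of your own. Each camera call takes 0.05 s, during which the arm holds its last target. There are 200 camera calls.

TASK

The footstool lying upside down on the bench has lost one of its four feet: show the apprentice the repair by pointing, without touching anything. With the gripper pointing down and its fingertips about two centimetres straight above the very top of the thing, point for at least two seconds at the one loose foot that matches the three on the stool, then point in the same way at the middle of the bare metal plate where that foot belongs, and finish still pointing there; bring the fingertips close over none of the other feet on the way.

Things in the scene. Friction and masses are not known exactly. Their poses are not given: they have to be found in the camera images.
- stool: Footstool lying upside down, turned any way: a round wooden seat board, 300 mm across, 34 mm thick. On it, 97 mm from the centre and a quarter turn apart, four steel leg plates, 60 x 60 x 5 mm; three carry a turned wooden bun foot (70 mm across, 62 mm tall, sole up, 101 mm above the bench), one is bare. Origin: centre of the underside; x points to the bare plate, z up.
- bare_plate (a point): Centre of the top face of the bare steel leg plate, where its 10 mm bolt hole is, 39 mm above the bench; 97 mm from the stool's centre along the stool's x.
- fitted_foot1 (a point): Middle of the upturned sole of the fitted bun foot that is a quarter turn counter-clockwise (seen from above) from the bare plate, 101 mm above the bench.
- fitted_foot2 (a point): Middle of the upturned sole of the fitted bun foot that is straight across from the bare plate, 101 mm above the bench.
- fitted_foot3 (a point): Middle of the upturned sole of the fitted bun foot that is a quarter turn clockwise from the bare plate, 101 mm above the bench.
- foot_large_bun: Loose foot with the same shape and size as the three on the stool: a turned bun 70 mm across, 62 mm tall, standing on its sole, with a steel bolt (8 mm thick, 25 mm long) upright on its top, 87 mm over all; its origin is the centre of its underside.
- foot_small_bun: Loose foot like the one on the stool in outline but too small: a turned bun 42 mm across, 38 mm tall, standing on its sole, with the same steel bolt upright on its top, 63 mm over all; its origin is the centre of its underside.
- foot_tapered: Loose foot of the wrong shape: a plain round taper, 28 mm across at the sole and 54 mm across at the top, 100 mm tall, standing on its sole, with the same steel bolt upright on its top, 125 mm over all; its origin is the centre of its underside.
- foot_square: Loose foot of the wrong shape: a square block 58 x 58 mm, 62 mm tall, standing on its sole, with the same steel bolt upright on its top, 87 mm over all; its origin is the centre of its underside.
- foot_large_bun_top (a point): Tip of the bolt on foot_large_bun, 87 mm straight above its origin: its highest point.
- tape: Roll of paper tape, 68 mm across, 24 mm tall, lying flat near the middle of the upturned stool (other tools lie about the bench; near the stool and the loose feet none of them is taller than 90 mm); its origin is the centre of its underside.
Mind the look-alikes: they are no part of the job. What is shaped like the foot_large_bun but pink or purple is not meant.

How it is judged (in metres and radians):
On the way:
1. the tool point dwells just above the loose large bun foot for two seconds (horizontal distance between the grasp point and foot_large_bun_top below 0.02 m and z of the grasp point in the frame of foot_large_bun_top between 0.012 and 0.07 m and angle between the grasp point's own z axis and vertical above 2.356 rad), for 2 s.
At the end, for the whole second after the job is handed in: The gripper points down (within 45 degrees) over the middle of the bare plate, the tool point within 20 mm of it sideways and 12 to 70 mm above it, and the stool, the loose feet and the tape are still within 8 mm of where they stood (horizontal distance between the grasp point and bare_plate below 0.02 m and z of the grasp point in the frame of bare_plate between 0.012 and 0.07 m and angle between the grasp point's own z axis and vertical above 2.356 rad and distance of each of stool, foot_large_bun, foot_small_bun, foot_tapered, foot_square, tape from where it was at the start of the episode below 0.008 m and linear speed of stool below 0.01 m/s); the robot touches nothing.
It fails at once if the robot touches anything (contact force between any of the fingers, the arm and anything else above 0.3 N).
It fails at once if the stool, a loose foot or the tape is pushed, lifted or carried away (not (distance of stool from where it was at the start of the episode below 0.008 m) or not (distance of foot_large_bun from where it was at the start of the episode below 0.008 m) or not (distance of foot_small_bun from where it was at the start of the episode below 0.008 m) or not (distance of foot_tapered from where it was at the start of the episode below 0.008 m) or not (distance of foot_square from where it was at the start of the episode below 0.008 m) or not (distance of tape from where it was at the start of the episode below 0.008 m)).
It fails at once if the tool points close over (within 20 mm sideways and 12 to 60 mm above) another foot, loose or fitted ((horizontal distance between the grasp point and foot_small_bun below 0.02 m and z of the grasp point in the frame of foot_small_bun between 0.075 and 0.123 m and angle between the grasp point's own z axis and vertical above 2.356 rad) or (horizontal distance between the grasp point and foot_tapered below 0.02 m and z of the grasp point in the frame of foot_tapered between 0.137 and 0.185 m and angle between the grasp point's own z axis and vertical above 2.356 rad) or (horizontal distance between the grasp point and foot_square below 0.02 m and z of the grasp point in the frame of foot_square between 0.099 and 0.147 m and angle between the grasp point's own z axis and vertical above 2.356 rad) or (horizontal distance between the grasp point and fitted_foot1 below 0.02 m and z of the grasp point in the frame of fitted_foot1 between 0.012 and 0.06 m and angle between the grasp point's own z axis and vertical above 2.356 rad) or (horizontal distance between the grasp point and fitted_foot2 below 0.02 m and z of the grasp point in the frame of fitted_foot2 between 0.012 and 0.06 m and angle between the grasp point's own z axis and vertical above 2.356 rad) or (horizontal distance between the grasp point and fitted_foot3 below 0.02 m and z of the grasp point in the frame of fitted_foot3 between 0.012 and 0.06 m and angle between the grasp point's own z axis and vertical above 2.356 rad)).
It also fails if it takes over 35 s, if anything falls off the work surface, if the arm or the gripper's body presses on something with over 40 N, if the wrist force passes 120 N, or if a joint passes its speed limit or range.

## Working session

There is one attempt and no reset: what is moved stays moved. The work goes in short steps, Python scripts to look and compute and a shell command to move; the robot and the scene stay as the last step left them, time stands still between calls to the robot, and variables do not carry over. Pictures are saved under pics/ and viewed, about 8 in all and at most 12, crops included, and the job is handed in when it is done.

```bash
mkdir -p pics; cat > h.py <<'E'
import numpy as np,cv2
from workcell import env
def grab(n,save):
    im,d=env.grab_frame(n); cv2.imwrite(f'pics/{save}.png',im); np.save(f'pics/{save}.npy',d); return im,d
def cloud(n,d):
    p=env.camera_params(n);K=np.array(p["camera_matrix"]);T=np.array(p["cam_to_world"])
    v,u=np.mgrid[:d.shape[0],:d.shape[1]]
    P=np.stack([(u-K[0,2])/K[0,0]*d,-(v-K[1,2])/K[1,1]*d,-d,np.ones_like(d)],-1)
    return (P@T.T)[...,:3]
E
python3 - <<'E'
from h import *
for n in("top","scene"):
    im,d=grab(n,n+"1"); p=env.camera_params(n); print(n,{k:np.round(v,3).tolist() if hasattr(v,'__len__') else v for k,v in p.items()})
s=env.state();print(s)
E
```

```text
top {'camera_matrix': [[430.369, 0.0, 278.944], [0.0, 430.369, 209.531], [0.0, 0.0, 1.0]], 'cam_to_world': [[0.001, 0.992, -0.13, 443.321], [-1.0, 0.001, -0.004, -70.8], [-0.004, 0.13, 0.992, 973.288], [0.0, 0.0, 0.0, 1.0]]}
scene {'camera_matrix': [[436.59, 0.0, 274.768], [0.0, 436.59, 219.41], [0.0, 0.0, 1.0]], 'cam_to_world': [[-0.386, -0.698, 0.603, 1215.958], [0.923, -0.3, 0.243, 182.123], [0.011, 0.65, 0.76, 934.957], [0.0, 0.0, 0.0, 1.0]]}
{'time_s': 0.1, 'qpos': array([-7.64894479e+01,  1.83485419e+01,  8.96992666e+01, -1.93138883e-03,
        7.20442895e+01, -1.14659971e+00]), 'qvel': array([-0.01236834, -0.10460466, -0.1082881 , -0.02603084, -0.06880034,
        0.06036221]), 'effort': array([ 8.89881940e-04, -4.13332593e+01, -2.32508558e+01,  7.30008865e-02,
        4.21965925e-02, -4.46202580e-05]), 'ee_pos': array([ 145.38048759, -555.88157476,  231.99969386]), 'ee_rot': array([-1.79999993e+02,  9.21162772e-02, -7.53422513e+01]), 'force': array([-0.09602853,  0.02555638,  0.59901227]), 'torque': array([-0.03875757, -0.01101016,  0.02311949]), 'gripper_width': 91.44257767439845}
```

View pics/top1.png

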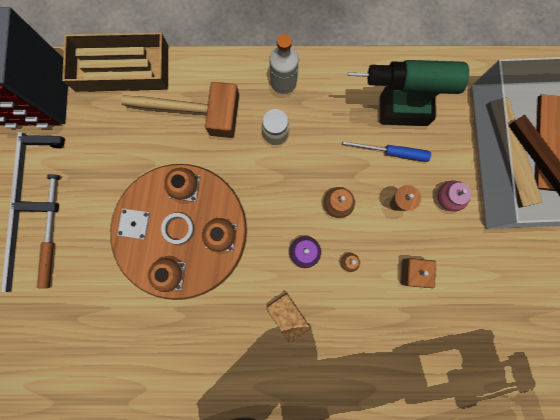

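View pics/scene1.png

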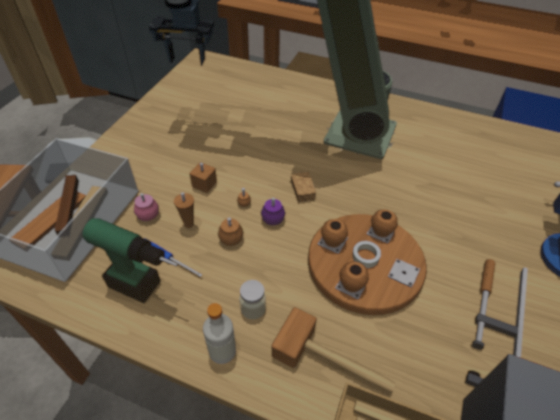

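The top view shows the stool at about (178,231), with its bare plate at (133,224). These could be taken for the loose foot:
- **brown bun:** (340,202)
- **tapered foot:** (406,198)
- **pink bun:** (455,196)
- **purple bun:** (306,252)
- **small bun:** (350,262)
- **square foot:** (421,272)

I choose the brown bun at (340,202). Next I'll measure it and check it in a close crop.

```bash
python3 - <<'E'
from h import *
im=cv2.imread('pics/top1.png')
C={n:cloud(n,np.load(f'pics/{n}1.npy')) for n in("top","scene")}
P=C["top"]
def blob(n,u,v,r):
    Q=C[n][v-r:v+r,u-r:u+r].reshape(-1,3); return Q
for nm,(u,v),(us,vs) in [("large",(340,202),(231,230)),("taper",(406,198),(186,210)),("pink",(455,196),(146,206)),("purple",(306,252),(273,211)),("small",(350,262),(244,197)),("square",(421,272),(203,175))]:
    for n,a in(("top",(u,v)),("scene",(us,vs))):
        Q=blob(n,*a,22); Q=Q[Q[:,2]>15]; 
        b=Q[np.linalg.norm(Q[:,:2]-np.median(Q[:,:2],0),axis=1)<60]
        t=b[b[:,2]>b[:,2].max()-8]
        print(nm,n,'zmax',b[:,2].max().round(),'top xy',t.mean(0).round(),len(t),'mid',((b.max(0)+b.min(0))/2).round(),'ext',np.ptp(b,axis=0).round())
# board circle, plate, soles
Q=blob("top",178,231,75); b=Q[(Q[:,2]>26)&(Q[:,2]<44)]
c,r=cv2.minEnclosingCircle(b[:,:2].astype(np.float32));print('board',np.round(c),round(r), 'zmed',np.median(b[:,2]))
for n,a in(("top",(133,224)),("scene",(404,272))):
    print('plate centre',n,C[n][a[1]-6:a[1]+7,a[0]-6:a[0]+7].reshape(-1,3).mean(0).round(1))
for u,v in((178,184),(217,235),(163,275)):
    q=blob("top",u,v,22); q=q[q[:,2]>97];print('sole',q.mean(0).round(),len(q))
q=P[...,2]; 
m=np.isfinite(q)&(q>60);m[:, :]=m
a=im[160:310,100:480]; cv2.imwrite('pics/crop.png',cv2.resize(a,None,fx=2.1,fy=2.1,interpolation=cv2.INTER_CUBIC))
E
```

```text
large top zmax 89.0 top xy [ 584. -199.   86.] 21 mid [ 583. -199.   58.] ext [67. 69. 63.]
large scene zmax 88.0 top xy [ 588. -199.   85.] 13 mid [ 591. -197.   52.] ext [63. 65. 73.]
taper top zmax 128.0 top xy [ 583. -329.  125.] 19 mid [ 583. -330.   73.] ext [ 53.  53. 111.]
taper scene zmax 124.0 top xy [ 586. -330.  121.] 12 mid [ 585. -330.   69.] ext [ 53.  52. 109.]
pink top zmax 90.0 top xy [ 598. -452.   87.] 17 mid [ 598. -449.   53.] ext [67. 62. 74.]
pink scene zmax 87.0 top xy [ 601. -453.   84.] 11 mid [ 604. -450.   51.] ext [63. 66. 72.]
purple top zmax 973.0 top xy [443. -71. 973.] 9 mid [ 475. -114.  500.] ext [ 68.  86. 947.]
purple scene zmax 88.0 top xy [ 478. -123.   85.] 9 mid [ 483. -122.   51.] ext [63. 65. 73.]
small top zmax 67.0 top xy [ 453. -223.   63.] 16 mid [ 452. -222.   42.] ext [39. 40. 50.]
small scene zmax 63.0 top xy [ 456. -223.   61.] 11 mid [ 462. -196.   39.] ext [42. 86. 48.]
square top zmax 88.0 top xy [ 429. -365.   85.] 22 mid [ 430. -365.   52.] ext [60. 62. 73.]
square scene zmax 87.0 top xy [ 432. -365.   83.] 10 mid [ 433. -365.   51.] ext [62. 62. 72.]
board [522. 157.] 150 zmed 34.20201552183016
plate centre top [533.4 251.6  38.7]
plate centre scene [543.5 252.4  48.2]
sole [613. 139. 117.] 350
sole [505.  57. 128.] 374
sole [426. 167. 111.] 380
```

View pics/crop.png

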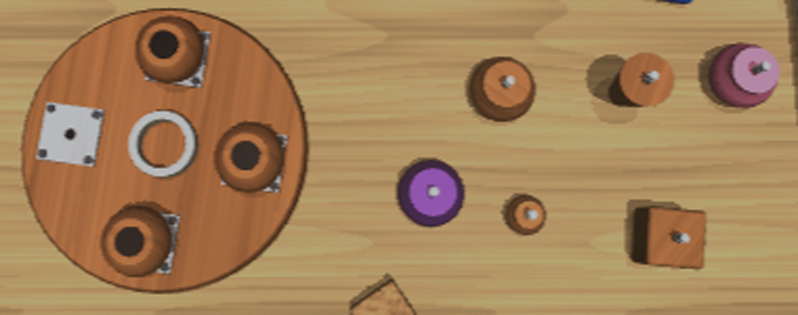

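I now have the positions:
- **Large bun:** its tip is near (586,-199), z 87, with a 67-69 mm extent. It is brown, so it fits the description.
- **Bare plate:** (534,252), z 39. It lies 95 mm from the board centre against 97 mm expected.

The crop confirms the choice, so I'll set out at the present height with the jaws nearly shut.

```bash
python3 -m pendant '[{"xyz":[-0.005,-0.012,0],"roll":0,"jaw":0.9},{"xyz":[-0.02,-0.044,0],"roll":0,"jaw":0.9},{"xyz":[-0.04,-0.088,0],"roll":0,"jaw":0.9},{"xyz":[-0.06,-0.132,0],"roll":0,"jaw":0.9},{"xyz":[-0.08,-0.176,0],"roll":0,"jaw":0.9},{"xyz":[-0.1,-0.22,0],"roll":0,"jaw":0.9},{"xyz":[-0.112,-0.247,0],"roll":0,"jaw":0.9},{"xyz":[-0.117,-0.258,0],"roll":0,"jaw":0.9}]'
```

```text
time_s: 1.1
ee_pos: [366.6, -376.2, 232.7]
ee_rot: [180.0, 0.0, -75.2]
force: [-0.1, -0.1, -0.3]
gripper_width: 14.1
```

```bash
python3 -m pendant '[{"xyz":[-0.005,-0.012,0],"roll":0,"jaw":0.9},{"xyz":[-0.02,-0.044,0],"roll":0,"jaw":0.9},{"xyz":[-0.04,-0.088,0],"roll":0,"jaw":0.9},{"xyz":[-0.06,-0.132,0],"roll":0,"jaw":0.9},{"xyz":[-0.08,-0.176,0],"roll":0,"jaw":0.9},{"xyz":[-0.1,-0.22,0],"roll":0,"jaw":0.9},{"xyz":[-0.112,-0.247,0],"roll":0,"jaw":0.9},{"xyz":[-0.117,-0.258,0],"roll":0,"jaw":0.9}]'
python3 -m pendant '[{"xyz":[0,0,0.005],"roll":0,"jaw":0.9},{"xyz":[0,0,0.015],"roll":0,"jaw":0.9},{"xyz":[0,0,0.028],"roll":0,"jaw":0.9},{"xyz":[0,0,0.04],"roll":0,"jaw":0.9},{"xyz":[0,0,0.05],"roll":0,"jaw":0.9},{"xyz":[0,0,0.057],"roll":0,"jaw":0.9},{"xyz":[0,0,0.06],"roll":0,"jaw":0.9},{"xyz":[0,0,0.06],"roll":0,"jaw":0.9}]'
python3 - <<'E'
from h import *
grab("scene","s2"); print(env.state()["ee_pos"])
a=cv2.imread('pics/s2.png')[80:330,100:420]; cv2.imwrite('pics/s2c.png',cv2.resize(a,None,fx=2.4,fy=2.4,interpolation=cv2.INTER_CUBIC))
E
```

```text
time_s: 2.1
ee_pos: [586.3, -198.9, 232.3]
ee_rot: [180.0, 0.0, -75.3]
force: [-0.4, -0.3, 0.5]
gripper_width: 9.2
time_s: 3.1
ee_pos: [585.6, -199.3, 172.7]
ee_rot: [-180.0, -0.0, -75.3]
force: [0.3, -0.6, -0.6]
gripper_width: 9.0
[ 585.73637996 -199.38092716  172.99810096]
```

View pics/s2c.png

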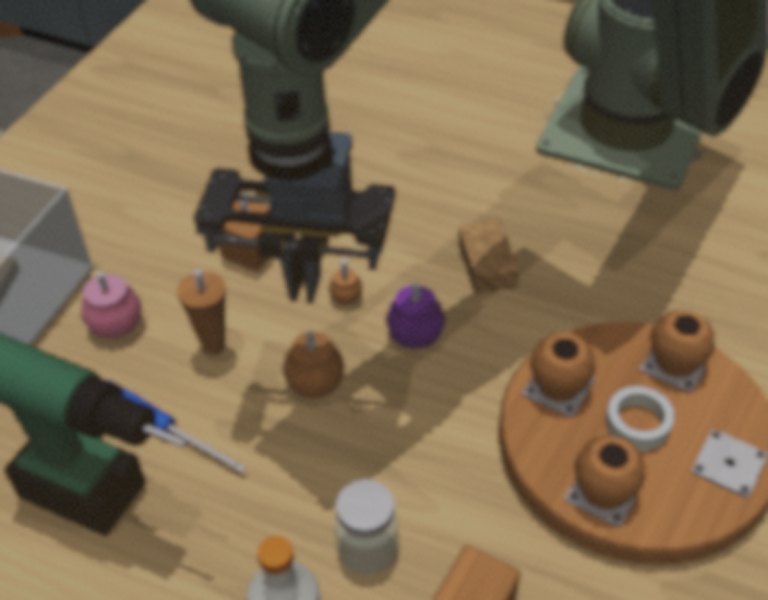

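The crop shows the fingertips at (305,298), right over the brown bun's bolt at (310,335). The other feet are clear. I'll go down 46 mm and dwell.

```bash
python3 -m pendant '[{"xyz":[0,0,0.004],"roll":0,"jaw":0.9},{"xyz":[0,0,0.012],"roll":0,"jaw":0.9},{"xyz":[0,0,0.022],"roll":0,"jaw":0.9},{"xyz":[0,0,0.032],"roll":0,"jaw":0.9},{"xyz":[0,0,0.04],"roll":0,"jaw":0.9},{"xyz":[0,0,0.044],"roll":0,"jaw":0.9},{"xyz":[0,0,0.046],"roll":0,"jaw":0.9},{"xyz":[0,0,0.046],"roll":0,"jaw":0.9}]'
python3 -m pendant '[{"xyz":[0,0,0],"roll":0,"jaw":0.9},{"xyz":[0,0,0],"roll":0,"jaw":0.9},{"xyz":[0,0,0],"roll":0,"jaw":0.9},{"xyz":[0,0,0],"roll":0,"jaw":0.9},{"xyz":[0,0,0],"roll":0,"jaw":0.9},{"xyz":[0,0,0],"roll":0,"jaw":0.9},{"xyz":[0,0,0],"roll":0,"jaw":0.9},{"xyz":[0,0,0],"roll":0,"jaw":0.9}]'
python3 -m pendant '[{"xyz":[0,0,0],"roll":0,"jaw":0.9},{"xyz":[0,0,0],"roll":0,"jaw":0.9},{"xyz":[0,0,0],"roll":0,"jaw":0.9},{"xyz":[0,0,0],"roll":0,"jaw":0.9},{"xyz":[0,0,0],"roll":0,"jaw":0.9},{"xyz":[0,0,0],"roll":0,"jaw":0.9},{"xyz":[0,0,0],"roll":0,"jaw":0.9},{"xyz":[0,0,0],"roll":0,"jaw":0.9}]'
python3 - <<'E'
from h import *
grab("scene","s3"); 
a=cv2.imread('pics/s3.png')[150:270,150:310]; cv2.imwrite('pics/s3c.png',cv2.resize(a,None,fx=4,fy=4,interpolation=cv2.INTER_CUBIC))
E
```

```text
time_s: 4.15
ee_pos: [585.6, -199.4, 126.9]
ee_rot: [-180.0, -0.0, -75.3]
force: [-0.4, 0.5, -1.4]
gripper_width: 9.3
time_s: 5.15
ee_pos: [585.5, -199.4, 126.7]
ee_rot: [180.0, -0.0, -75.3]
force: [-0.4, 0.1, -0.5]
gripper_width: 8.8
time_s: 6.15
ee_pos: [585.5, -199.3, 126.8]
ee_rot: [180.0, -0.0, -75.3]
force: [-0.2, 0.2, -0.3]
gripper_width: 9.4
```

View pics/s3c.png

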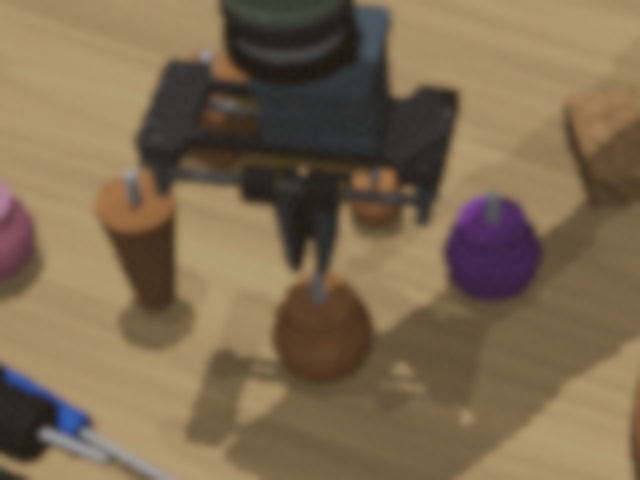

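The crop shows the fingertips at (310,268), just above the bolt tip at about (318,280) and touching nothing. I'll dwell one more second, rise, then cross at z 232.

```bash
python3 -m pendant '[{"xyz":[0,0,0],"roll":0,"jaw":0.9},{"xyz":[0,0,0],"roll":0,"jaw":0.9},{"xyz":[0,0,0],"roll":0,"jaw":0.9},{"xyz":[0,0,0],"roll":0,"jaw":0.9},{"xyz":[0,0,0],"roll":0,"jaw":0.9},{"xyz":[0,0,0],"roll":0,"jaw":0.9},{"xyz":[0,0,0],"roll":0,"jaw":0.9},{"xyz":[0,0,0],"roll":0,"jaw":0.9}]'
python3 -m pendant '[{"xyz":[0,0,-0.008],"roll":0,"jaw":0.9},{"xyz":[0,0,-0.025],"roll":0,"jaw":0.9},{"xyz":[0,0,-0.045],"roll":0,"jaw":0.9},{"xyz":[0,0,-0.065],"roll":0,"jaw":0.9},{"xyz":[0,0,-0.085],"roll":0,"jaw":0.9},{"xyz":[0,0,-0.098],"roll":0,"jaw":0.9},{"xyz":[0,0,-0.105],"roll":0,"jaw":0.9},{"xyz":[0,0,-0.105],"roll":0,"jaw":0.9}]'
python3 -m pendant '[{"xyz":[-0.01,-0.001,0],"roll":0,"jaw":0.9},{"xyz":[-0.04,-0.006,0],"roll":0,"jaw":0.9},{"xyz":[-0.075,-0.011,0],"roll":0,"jaw":0.9},{"xyz":[-0.11,-0.016,0],"roll":0,"jaw":0.9},{"xyz":[-0.15,-0.022,0],"roll":0,"jaw":0.9},{"xyz":[-0.185,-0.027,0],"roll":0,"jaw":0.9},{"xyz":[-0.215,-0.031,0],"roll":0,"jaw":0.9},{"xyz":[-0.225,-0.033,0],"roll":0,"jaw":0.9}]'
python3 -m pendant '[{"xyz":[-0.01,-0.001,0],"roll":0,"jaw":0.9},{"xyz":[-0.04,-0.006,0],"roll":0,"jaw":0.9},{"xyz":[-0.075,-0.011,0],"roll":0,"jaw":0.9},{"xyz":[-0.11,-0.016,0],"roll":0,"jaw":0.9},{"xyz":[-0.15,-0.022,0],"roll":0,"jaw":0.9},{"xyz":[-0.185,-0.027,0],"roll":0,"jaw":0.9},{"xyz":[-0.215,-0.032,0],"roll":0,"jaw":0.9},{"xyz":[-0.224,-0.033,0],"roll":0,"jaw":0.9}]'
python3 -m pendant '[{"xyz":[0,0,0.008],"roll":0,"jaw":0.9},{"xyz":[0,0,0.025],"roll":0,"jaw":0.9},{"xyz":[0,0,0.045],"roll":0,"jaw":0.9},{"xyz":[0,0,0.065],"roll":0,"jaw":0.9},{"xyz":[0,0,0.08],"roll":0,"jaw":0.9},{"xyz":[0,0,0.092],"roll":0,"jaw":0.9},{"xyz":[0,0,0.1],"roll":0,"jaw":0.9},{"xyz":[0,0,0.1],"roll":0,"jaw":0.9}]'
python3 - <<'E'
from h import *
im,_=grab("scene","s4"); print(env.state()["ee_pos"])
a=im[170:320,300:500]; cv2.imwrite('pics/s4c.png',cv2.resize(a,None,fx=4,fy=4,interpolation=cv2.INTER_CUBIC))
E
```

```text
time_s: 7.2
ee_pos: [585.5, -199.4, 126.7]
ee_rot: [180.0, -0.0, -75.3]
force: [-0.2, 0.0, -0.4]
gripper_width: 8.9
time_s: 8.2
ee_pos: [585.6, -199.4, 232.1]
ee_rot: [-180.0, -0.0, -75.3]
force: [-0.2, -0.3, -0.3]
gripper_width: 8.6
time_s: 9.2
ee_pos: [559.7, 28.4, 231.1]
ee_rot: [179.9, 0.0, -75.2]
force: [-0.1, -1.4, -0.2]
gripper_width: 8.5
time_s: 10.2
ee_pos: [535.7, 252.5, 231.4]
ee_rot: [180.0, -0.0, -75.3]
force: [-0.3, -0.0, 0.2]
gripper_width: 9.2
time_s: 11.2
ee_pos: [535.6, 251.6, 131.3]
ee_rot: [180.0, -0.0, -75.3]
force: [-0.0, -0.7, 0.3]
gripper_width: 9.3
[535.91188536 251.749514   131.82609067]
```

View pics/s4c.png

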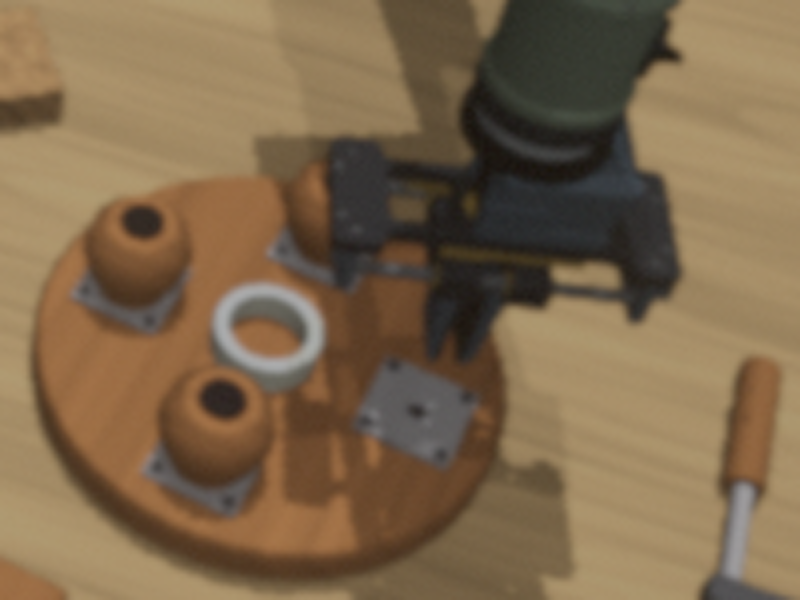

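```bash
python3 - <<'E'
from h import *
def ray(n,u,v,z):
    p=env.camera_params(n);K=np.array(p["camera_matrix"]);T=np.array(p["cam_to_world"])
    r=T[:3,:3]@np.array([(u-K[0,2])/K[0,0],-(v-K[1,2])/K[1,1],-1]);o=T[:3,3];return (o+r*(z-o[2])/r[2]).round(1)
print('hole scene',ray("scene",404.3,272.5,39),'hole top',ray("top",133.3,223.8,39))
print('tips',ray("scene",300+452/4,170+358/4,112.5))
print('bolt scene',ray("scene",150+318/4,150+280/4,87))
C=cloud("scene",np.load('pics/s4.npy'))
# gripper low points & nearest foot, points between z 90 and 260 near gripper
for u,v in((345,285),(640,315),(360,230),(452,358),(225,395),(320,250)):
    uu,vv=300+u//4,170+v//4; print((u,v),C[vv,uu].round())
E
```

```text
hole scene [537.7 254.1  39. ] hole top [533.8 250.9  39. ]
tips [549.7 259.3 112.5]
bolt scene [ 590.3 -194.4   87. ]
(345, 285) [595. 189. 200.]
(640, 315) [555. 336. 203.]
(360, 230) [583. 187. 233.]
(452, 358) [548. 259. 112.]
(225, 395) [616. 144. 100.]
(320, 250) [461. 169.  69.]
```

The crop shows the fingertips at (452,358) and the plate's hole at (417,410). The two views put the hole at (537.7,254.1) and (533.8,250.9), so the tool at (536,252) is within about 3 mm. The low parts of the gripper sit 70 mm above the TCP and will clear the soles. I'll go down 51 mm.

```bash
python3 -m pendant '[{"xyz":[0,0,0.004],"roll":0,"jaw":0.9},{"xyz":[0,0,0.012],"roll":0,"jaw":0.9},{"xyz":[0,0,0.022],"roll":0,"jaw":0.9},{"xyz":[0,0,0.033],"roll":0,"jaw":0.9},{"xyz":[0,0,0.042],"roll":0,"jaw":0.9},{"xyz":[0,0,0.048],"roll":0,"jaw":0.9},{"xyz":[0,0,0.051],"roll":0,"jaw":0.9},{"xyz":[0,0,0.051],"roll":0,"jaw":0.9}]'
for i in 1; do python3 -m pendant '[{"xyz":[0,0,0],"roll":0,"jaw":0.9},{"xyz":[0,0,0],"roll":0,"jaw":0.9},{"xyz":[0,0,0],"roll":0,"jaw":0.9},{"xyz":[0,0,0],"roll":0,"jaw":0.9},{"xyz":[0,0,0],"roll":0,"jaw":0.9},{"xyz":[0,0,0],"roll":0,"jaw":0.9},{"xyz":[0,0,0],"roll":0,"jaw":0.9},{"xyz":[0,0,0],"roll":0,"jaw":0.9}]'; done
python3 -m pendant '[{"xyz":[0,0,0],"roll":0,"jaw":0.9},{"xyz":[0,0,0],"roll":0,"jaw":0.9},{"xyz":[0,0,0],"roll":0,"jaw":0.9},{"xyz":[0,0,0],"roll":0,"jaw":0.9},{"xyz":[0,0,0],"roll":0,"jaw":0.9},{"xyz":[0,0,0],"roll":0,"jaw":0.9},{"xyz":[0,0,0],"roll":0,"jaw":0.9},{"xyz":[0,0,0],"roll":0,"jaw":0.9}]'
python3 - <<'E'
from h import *
im,_=grab("scene","s5")
a=im[170:320,300:500]; cv2.imwrite('pics/s5c.png',cv2.resize(a,None,fx=4,fy=4,interpolation=cv2.INTER_CUBIC))
E
```

```text
time_s: 12.25
ee_pos: [535.8, 251.7, 80.6]
ee_rot: [180.0, -0.0, -75.3]
force: [0.3, 0.6, 0.3]
gripper_width: 9.5
time_s: 13.25
ee_pos: [535.8, 251.7, 80.7]
ee_rot: [-180.0, -0.0, -75.3]
force: [-0.3, 0.7, 0.2]
gripper_width: 8.8
time_s: 14.25
ee_pos: [535.8, 251.7, 80.7]
ee_rot: [-180.0, -0.0, -75.3]
force: [-0.6, -0.4, -0.6]
gripper_width: 9.0
```

View pics/s5c.png

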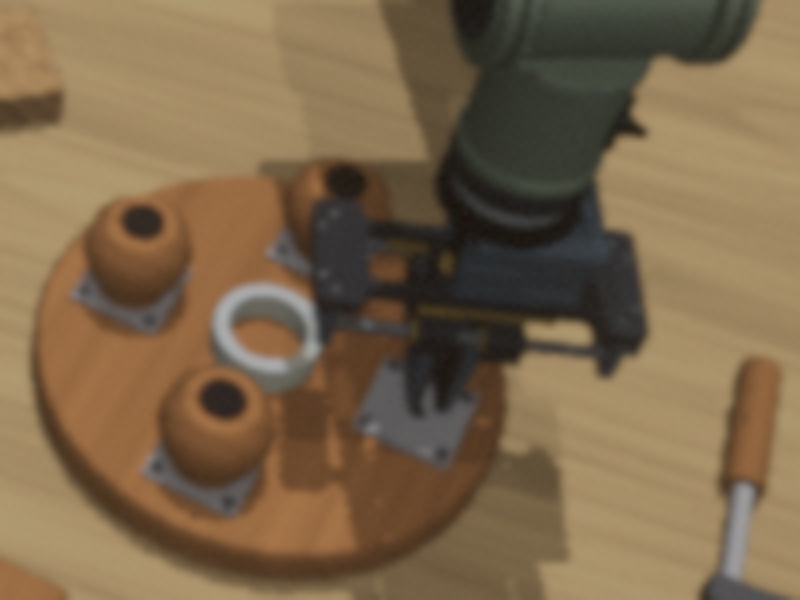

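The fingertips are at about (430,410), over the middle of the plate, and the stool and tape have not moved. I'm handing in.

```bash
python3 -c "
from workcell import env
print(env.job_done())"
```

```text
the job is handed in; nothing more can be done
None
```

I pointed at the loose large brown bun foot for about 3 s, then moved to the bare plate. I handed in at about 14.3 s, still pointing there; no verdict was reported.

- **Loose foot:** the TCP was at (585.5, -199.4, 126.8) mm, so the fingertips were about 20 mm above the bolt tip.
- **Crossing:** I crossed over the stool with the TCP at about z 231 mm, well above the other feet.
- **Bare plate:** the TCP ended at (535.8, 251.7, 80.7) mm, with the fingertips about 22 mm above the plate and the gripper pointing straight down.
- **Last checks:** force readings stayed within the sensor's noise (at most about 1.5 N). That is coarser than the 0.3 N limit, so they alone can't rule out a touch. The last picture showed the stool and tape in place and no contact; it did not cover the loose feet, which the arm had left from above.
- **Disagreement:** the two cameras differed by about 4–5 mm on the plate's hole and about 6 mm on the foot's bolt. I aimed midway for the plate and near the top view's value for the foot. Both are well inside the 20 mm allowed.

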